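# Hang the riveter on the stand's snap hook

### The job

Take the blue riveter by its steel bail and clip it onto the snap hook of the tool stand: press the bail's crossbar against the red sprung gate from above until it slips in under the nose and the gate snaps shut over it. Then, still holding it, draw the crossbar gently up against the inside of the shut gate for a moment to feel that it holds, and let go so that the riveter hangs still, upright and clear of the bench. Keep the forces on the hook light (10 N is plenty, never more than 25 N) and leave the other things on the bench where they are.

Things in the scene. Friction and masses are not known exactly. Their poses are not given: they have to be found in the camera images.
- riveter: Blue hand riveter, 0.3 to 0.53 kg, standing on its round base (54 mm across). Origin: centre of the underside, z up. Level head along its x (x -44 to 44, 30 thick, top at z = 119 mm). Over it a rigid steel bail in the y-z plane: two flat upright side bars, 54 mm over the outside, 42 inside, each 16 mm wide in x: grip them across y from above. Half a turn about z makes no difference.
- bail (a point): Centre of the bail's crossbar: a round steel bar 8 mm thick along the riveter's y, joining the tops of the side bars, at z = 184 mm in the riveter's frame and 65 mm above the head's top. It goes into the hook. Grip the side bars 10 to 25 mm below it.
- hookstand: Tool stand fixed to the bench, with a snap hook of 8 mm steel bar in its x-z plane, nose facing -x. Origin: bench level, straight below the gate's hinge; z up. Base plate x 20 to 150, y -60 to 60 mm, 12 high; post at x = 80 mm, 18 thick, 217 high; a level bar at z = 201 mm joins post and hook. The bail comes from -x: nose and spine pass through its opening, the riveter's head below the spine.
- crook (a point): Where the crossbar's centre lies when it rests in the crook under the nose: x = -47, z = 209 mm in the stand's frame. The hook's level spine, top at z = 205 mm, runs from the front arm (inner face x = -54 mm) to the riser below the hinge (inner face x = -4 mm); the space inside is 50 mm long and 24 mm high, and the crossbar may finally rest anywhere along it.
- nose (a point): Rounded end of the hook's nose: x = -39, z = 233.5 mm in the stand's frame. The nose is 8 mm thick (z 229.5 to 237.5 mm) and overhangs the crook, from the front arm (outer face x = -62 mm) to here. The crossbar must pass over it from the -x side before it can be pressed down on the gate.
- gate_hinge (a point): Hinge of the red gate: x = 0, z = 231 mm in the stand's frame. The shut gate runs level from here to the nose's end, 7 mm thick, 38 mm long. Pressed down at x = -28 mm the crossbar clears the nose; with its centre at z = 222 mm it fits below the nose; drawn on to x = -47 mm, the gate's free end slips past it and snaps up.
- gate (a joint): Angle of the gate in rad: 0 = shut (level), growing as it swings inward (down), at most 0.75; it does not open upward. Its spring gives 0.11 N m when shut and 0.25 N m more per rad: about 4 N to start and 9 N at 0.5 rad when pressed 28 mm from the hinge.
- oil_bottle: Bystander: yellow oil bottle with a red cap, standing, 56 mm across, 150 mm high; origin under its centre. It and the riveter swap places from start to start.
- screwdriver: Bystander: screwdriver lying on the bench; origin at its middle.
- wrench: Bystander: steel wrench lying on the bench; origin at its middle.
- rivet_tin: Bystander: bare metal tin of rivets, 64 mm across, 55 mm high; origin under its centre.
- profile: Bystander: offcut of aluminium profile, 120 x 30 x 30 mm, lying; origin under its centre.
- spool: Bystander: small copper-coloured spool, 44 mm across, 40 mm high; origin under its centre.
Things that resemble listed ones, but are neither listed nor needed, are in the scene too. Of the things shaped like the riveter, the blue one is meant. What is shaped like the hookstand but yellow is not meant.

How it is judged:
By the outcome, as a careful person would: the job done as asked, in the order asked, and still so for the second after the job is handed in, with the robot touching nothing.
It also fails if it takes over 72 s, if anything falls off the work surface, if the arm or the gripper's body presses on something with over 40 N, if the wrist force passes 120 N, or if a joint passes its speed limit or range.

### The arm

A 6-joint arm with a two-finger parallel gripper is mounted at the origin on the work surface. World frame = base frame: x ahead of the robot, y to its left, z up, the work surface at z = 0. Lengths are in m, angles in rad, forces in N, time in s.
With the tool pointing down it reaches from about 0.275 to 0.875 m from the base axis. Payload 12.5 kg.
Tool frame: the origin (TCP) lies at the very end of the fingers, on their centre line; the grasp point (between the pads) lies manip.grip_depth behind it (manip.grip_depth is the distance from the TCP to the grasp point, in m); z points along the fingers, x is the direction in which the jaws open and shut, and the axes are right-handed (so a half turn about z gives the same grasp; the last joint's range is limited). The gripper opens to 85 mm and grips with 20 to 120 N. Pads are 22 mm wide; open, the fingers measure 114 mm over their backs; the gripper's body (76 mm by 85 mm) begins 54 mm behind the grasp point. The pads swing forward as they close: fully open they stand 13 mm farther back than shut.
Start: joints at [-1.316, 0.351, 1.652, -0, 1.139, -0.085], TCP at [0.183, -0.519, 0.231] pointing down, gripper open.
Joint ranges: [-2.75, 2.75], [-0.79, 2.1], [0.01, 2.65], [-1.57, 4.71], [0.07, 3.14], [-2.87, 2.87]. Speed limits (rad/s): [2.22, 2.22, 2.79, 3.14, 3.14, 3.14].

### API

Orientations are given as a rotation vector (axis times angle).
In Python, from station import manip, vision, spotter gives the robot as it stands. The module is installed in compiled form; this text tells all that it offers.
- The arm moves only by the shell command python3 -m handwheel 'ROWS'. ROWS is JSON, a list that holds one entry, the list of rows, each a list of 7 numbers: the turn, a rotation vector about the tool's x, y, z in rad, then the shift along the tool's x, y, z in m, then the opening, from 0 (shut) to 1 (fully open). A call has 1 to 8 rows; each row is the pose to reach, as a shift and turn from the pose commanded when the call began, along the tool's axes at that moment; what a row does not reach only later rows make up. A row lasts 1/8 s, in which the tool goes at most 62.5 mm and 10.7 degrees, less where a joint would pass 70% of its speed; a pose out of reach is approached as far as the arm can. A call with a gripper value outside its range is refused whole. The fingers move at their own pace and stop on an object; the grip force is fixed at half the most. Time passes only in rows, so rows that repeat a pose let the fingers close. It gives the time, the measured TCP pose, the force and the opening at its end, in the units of the state.
- manip.observe(): the state, without advancing time (a new reading comes with each control period).
- vision.snapshot(name): name is "scene" or "top"; returns a dict with "color" (400x640x3 uint8, red, green, blue), "fx", "fy", "cx", "cy" (pixels), "distortion" ([k1, k2, p1, p2, k3] as OpenCV has them; the pictures are not rectified), "position" and "orientation" of the camera in the world. Camera axes: x right, y up, looking along -z (the intrinsics and any distortion apply to the point x, -y, -z); pixel columns grow to the right and rows downward; lengths in m; the calibration is good to about 2 mm. A picture is of the moment at which its call begins. There is no depth.
- manip.job_done(): hands the job in, once; it reports no verdict.
Trained networks look in a picture, given as the dict that the camera call returned (one of the last four; its "shot" number tells which), for a name from the list of things; names that differ only in an ending like _2 or _b are one class to them, and where a whole thing is asked for, a point or a joint stands for the part that bears it (a point fixed in the world has none). Each returns a list of dicts, best first, with "score" (0 to 1); they miss things now and then, are a little off and sometimes report something else, mostly with a low value. They report only what shows in the picture. A call takes as long as a camera call. They do not tell look-alikes from the thing itself.
- spotter.regions_of(thing, picture): "mask" (400x640 bool, what is visible of it) and "position" ([column, row] in pixels, amid what is visible of it).
The state is a dict: "time_s": time; "joint_positions": joint angles; "dq": joint speeds; "joint_torque": joint torques, N m; "position": TCP position; "tool_rot": TCP orientation; "force": force on the tool from outside, world axes, zero at the start; "ft_torque": the same for the moment, N m; "gripper_width": finger opening in m.
Only numpy, scipy, OpenCV 4.12 (cv2) and the standard library are available. Lean on these libraries where they do the work, as an engineer would, in place of code of your own. Each camera call takes 0.05 s, during which the arm holds its last target.

## Working session

There is one attempt and no reset: what is moved stays moved. The work goes in short steps, Python scripts to look and compute and a shell command to move; the robot and the scene stay as the last step left them, time stands still between calls to the robot, and variables do not carry over. Pictures are saved under pics/ and viewed, and the job is handed in when it is done.

```bash
mkdir -p pics
python3 - <<'E'
from station import manip, vision, spotter
import cv2
print(manip.observe(), manip.grip_depth)
for n in ("scene","top"):
    s=vision.snapshot(n)
    print(n,{k:s[k] for k in s if k!="color"})
    cv2.imwrite(f"pics/{n}0.png",s["color"][:,:,::-1])
    for t in ("riveter","bail","hookstand","nose","crook","gate","gate_hinge","oil_bottle","spool","rivet_tin","profile","wrench","screwdriver"):
        try: print(t,[(round(r["score"],2),[round(float(v)) for v in r["position"]]) for r in spotter.regions_of(t,s)])
        except Exception as e: print(t,e)
E
```

```text
{'time_s': 0.0, 'joint_positions': array([-1.31556619e+00,  3.51263848e-01,  1.65245141e+00,  1.60746056e-05,
        1.13909821e+00, -8.46143958e-02]), 'dq': array([ 0.0009705 , -0.00130966,  0.00040967, -0.0001162 ,  0.00078751,
        0.00135373]), 'joint_torque': array([ 1.50655214e-03, -5.06109166e+01, -2.91402125e+01,  2.73587847e-05,
        4.51586777e-03,  4.30987470e-06]), 'position': array([ 0.18327046, -0.51820245,  0.23073292]), 'tool_rot': array([-2.56444886e+00,  1.81333747e+00,  1.45144844e-03]), 'force': array([-0.94234652, -0.03737284,  0.31607343]), 'ft_torque': array([ 0.01609625, -0.05531064,  0.03574867]), 'gripper_width': 0.08518715646848499} 0.0187
scene {'fx': 377.8170775411483, 'fy': 377.8170775411483, 'cx': 317.9167761885859, 'cy': 195.12461217771502, 'distortion': array([0.02988576, 0.        , 0.        , 0.        , 0.        ]), 'position': array([1.0622432 , 0.67003229, 0.88967794]), 'orientation': array([0.40503374, 1.08526161, 2.22699244]), 'shot': 1}
riveter [(0.7, [302, 322]), (0.66, [327, 285]), (0.61, [250, 313])]
bail [(0.89, [330, 280]), (0.7,
[... 712 characters left out ...]
    ,  0.        ,  0.        ]), 'position': array([ 0.36270497, -0.01736639,  1.54328999]), 'orientation': array([ 0.07111359, -0.05123642, -1.54350365]), 'shot': 2}
riveter [(0.87, [248, 106]), (0.66, [258, 148]), (0.62, [281, 75])]
bail [(0.81, [258, 148]), (0.75, [251, 107]), (0.59, [281, 79])]
hookstand [(0.63, [375, 147]), (0.6, [440, 281])]
nose [(0.6, [376, 146]), (0.6, [440, 282])]
crook [(0.8, [374, 149]), (0.58, [439, 280])]
gate []
gate_hinge [(0.96, [436, 281]), (0.82, [373, 145])]
oil_bottle [(0.59, [255, 195])]
spool [(0.71, [306, 130])]
rivet_tin [(0.56, [213, 217])]
profile [(0.74, [440, 215]), (0.39, [220, 150])]
wrench [(0.57, [221, 155])]
screwdriver [(0.83, [304, 230])]
```

View pics/scene0.png

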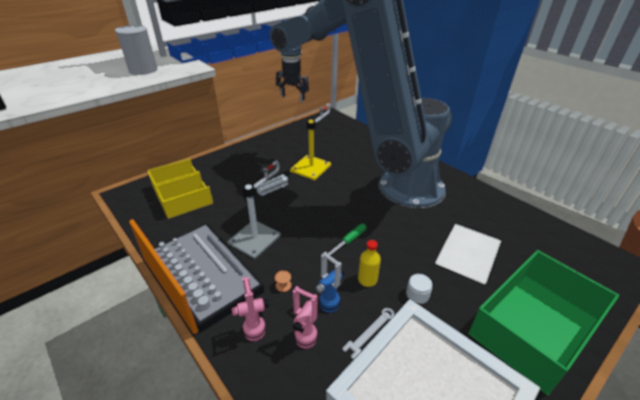

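View pics/top0.png

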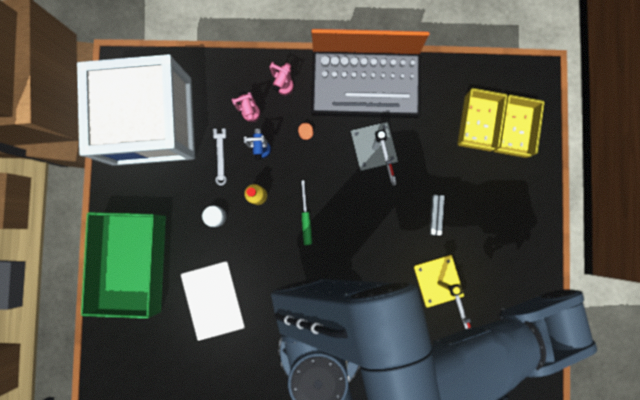

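Run:
```python
import cv2
a=cv2.imread("pics/scene0.png");b=cv2.imread("pics/top0.png")
cv2.imwrite("pics/s0c.png",cv2.resize(a[200:350,220:420],None,fx=4,fy=4,interpolation=cv2.INTER_CUBIC))
cv2.imwrite("pics/t0c.png",cv2.resize(b[60:220,200:400],None,fx=4,fy=3.75,interpolation=cv2.INTER_CUBIC)[:600])
```

```text
(no output)
```

View pics/s0c.png

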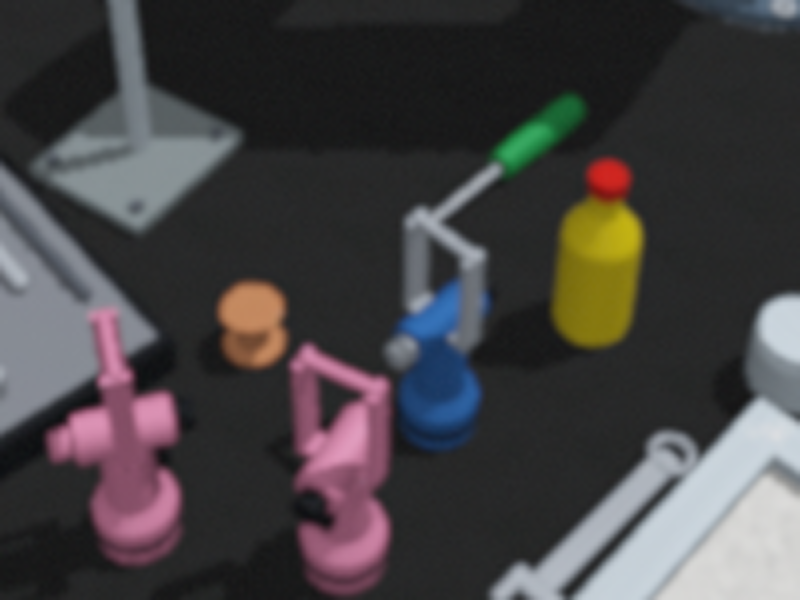

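View pics/t0c.png

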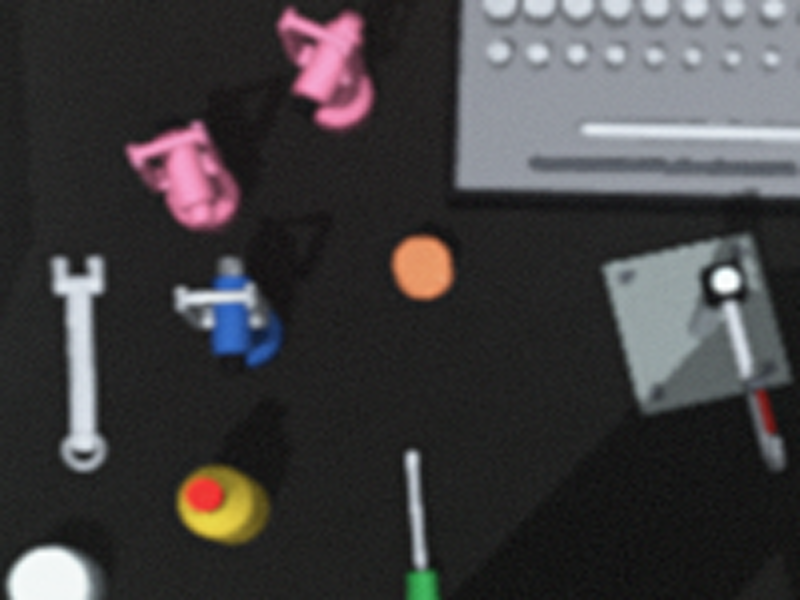

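The blue riveter is at top (258,145) and scene (330,285). The grey stand has its post at top (381,135) and nose at (394,183), pointing toward the robot. The yellow stand and the pink riveters are decoys.

```bash
cat > h.py <<'E'
import numpy as np, cv2
from scipy.spatial.transform import Rotation as R
from scipy.optimize import least_squares
def K(s): return np.array([[s["fx"],0,s["cx"]],[0,s["fy"],s["cy"]],[0,0,1.]])
def ray(s,uv):
    p=cv2.undistortPoints(np.array([[uv]],float),K(s),s["distortion"])[0,0]
    d=R.from_rotvec(s["orientation"]).apply([p[0],-p[1],-1.]); return np.array(s["position"]),d
def atz(s,uv,z):
    o,d=ray(s,uv); return o+d*(z-o[2])/d[2]
def tri(obs):
    A=np.zeros((3,3));b=np.zeros(3)
    for s,uv in obs:
        o,d=ray(s,uv); d=d/np.linalg.norm(d); P=np.eye(3)-np.outer(d,d); A+=P;b+=P@o
    x=np.linalg.solve(A,b); return x
def proj(s,X):
    X=np.atleast_2d(X); c=R.from_rotvec(s["orientation"]).inv().apply(X-s["position"])
    return cv2.projectPoints(c*[1,-1,-1],np.zeros(3),np.zeros(3),K(s),s["distortion"])[0][:,0]
E
python3 - <<'E'
from station import manip, vision, spotter
from h import *
import pickle
s=vision.snapshot("scene");t=vision.snapshot("top")
pickle.dump((s,t),open("st.pkl","wb"))
for a,b in (((245,139.2),(325,253)),((263.7,138.7),(340,263.7))):
    print("t184",atz(t,a,.184),"s184",atz(s,b,.184),"s?"); print(tri([(t,a),(s,b)]))
# stand: base corners on top at z=.012
for c in [(600,265),(752,232),(792,383),(642,415)]:
    print("base",atz(t,(200+c[0]/4,60+c[1]/3.75),.012))
print("post",atz(t,(381.7,135.2),.217)); print("nose",atz(t,(394.2,183.2),.2335))
a=s["color"][:,:,::-1]
cv2.imwrite("pics/s0h.png",cv2.resize(a[150:270,210:330],None,fx=5,fy=5,interpolation=cv2.INTER_CUBIC))
b=t["color"][:,:,::-1]
cv2.imwrite("pics/t0h.png",cv2.resize(b[110:200,330:430],None,fx=6,fy=6,interpolation=cv2.INTER_CUBIC))
E
```

```text
t184 [0.61524177 0.22491984 0.184     ] s184 [0.61409797 0.17715767 0.184     ] s?
[0.62139921 0.20882236 0.21355601]
t184 [0.61788278 0.1725586  0.184     ] s184 [0.60956209 0.22786951 0.184     ] s?
[0.60724591 0.19330047 0.15650132]
base [ 0.68235037 -0.07414423  0.012     ]
base [ 0.7134824 -0.1930674  0.012    ]
base [ 0.58647211 -0.22629908  0.012     ]
base [ 0.55659957 -0.1097211   0.012     ]
post [ 0.62923786 -0.15298478  0.217     ]
nose [ 0.49726407 -0.18678246  0.2335    ]
```

View pics/s0h.png

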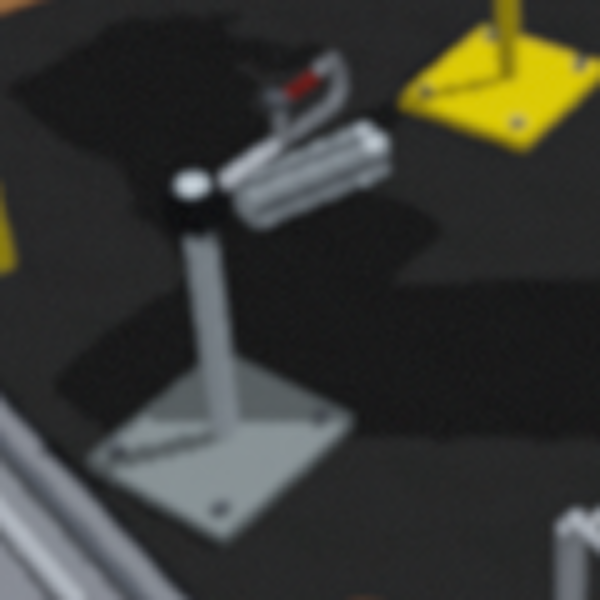

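View pics/t0h.png

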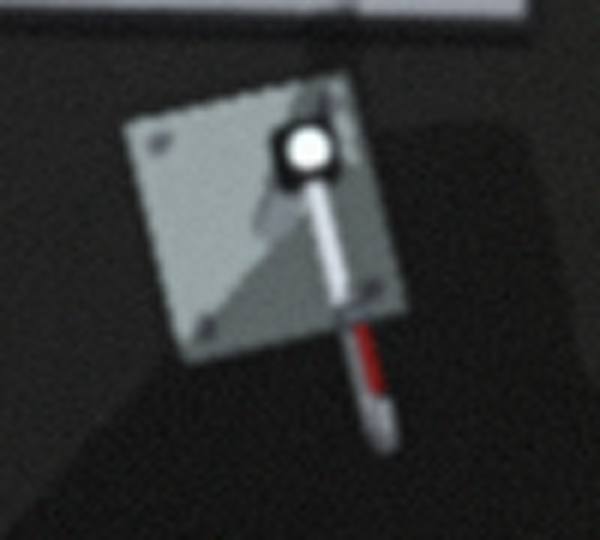

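```bash
cat > fit.py <<'E'
from h import *
import pickle
s,t=pickle.load(open("st.pkl","rb"))
T=lambda u,v:(330+u/6,110+v/6)
S=lambda u,v:(210+u/5,150+v/5)
m=1e-3
obs=[(t,T(125,127),(150,60,12)),(t,T(347,72),(150,-60,12)),(t,T(408,310),(20,-60,12)),(t,T(187,362),(20,60,12)),
(t,T(308,148),(80,0,217)),(t,T(388,452),(-62,0,233.5)),
(s,S(90,462),(150,-60,12)),(s,S(355,415),(20,60,12)),(s,S(225,538),(150,60,12)),(s,S(192,185),(80,0,217)),(s,S(335,60),(-60,0,235))]
def wp(p,q): 
    q=np.array(q)*m;c,n=np.cos(p[2]),np.sin(p[2]);return np.array([p[0]+c*q[0]-n*q[1],p[1]+n*q[0]+c*q[1],q[2]])
def f(p,o): return np.concatenate([(proj(im,wp(p,q))[0]-uv)/im["fx"] for im,uv,q in o])
for name,o in (("all",obs),("top",[x for x in obs if x[0] is t]),("scene",[x for x in obs if x[0] is s])):
    r=least_squares(f,[.55,-.17,.25],args=(o,)); print(name,r.x,np.degrees(r.x[2]))
    if name=="all":
        for x,e in zip(obs,r.fun.reshape(-1,2)): print(x[2],np.round(e*x[0]["fx"],2))
        P=r.x
for n,q in (("crook",(-47,0,209)),("nose",(-39,0,233.5)),("hinge",(0,0,231))): print(n,wp(P,q),proj(t,wp(P,q)),proj(s,wp(P,q)))
# riveter: bail ends (outer y=+-27, z 188 top edge)
C=lambda u,v:(200+u/4,60+v/3.75)
D=lambda u,v:(220+u/4,200+v/4)
o2=[(t,C(180,298),(0,27,186)),(t,C(255,294),(0,-27,186)),(s,D(415,212),(0,-27,187)),(s,D(484,258),(0,27,187)),
 (t,C(230,352),(-44,0,112)),(s,D(440,437),(0,0,0))]
r=least_squares(f,[.6,.2,0],args=(o2,));print("riv",r.x,np.degrees(r.x[2]));print(np.round(r.fun.reshape(-1,2)*400,2))
for k in (o2[:2],o2[2:4]): print(least_squares(f,[.6,.2,0],args=(k,)).x)
E
python3 fit.py
```

```text
all [ 0.55355082 -0.171429    0.27172322] 15.568593874335116
(150, 60, 12) [-1.08 -0.38]
(150, -60, 12) [-1.13 -0.38]
(20, -60, 12) [-0.77 -0.33]
(20, 60, 12) [-1.13  0.29]
(80, 0, 217) [-0.74  0.01]
(-62, 0, 233.5) [-0.   -0.84]
(150, -60, 12) [-1.2  -1.09]
(20, 60, 12) [-0.27 -0.34]
(150, 60, 12) [-0.26 -0.96]
(80, 0, 217) [-0.02 -0.68]
(-60, 0, 235) [ 0.55 -1.86]
top [ 0.55260634 -0.17314253  0.25971367] 14.880496965986667
scene [ 0.55571008 -0.16792766  0.28239042] 16.179779276547556
crook [ 0.50827526 -0.18404341  0.209     ] [[392.07218798 180.03085995]] [[275.51835037 168.80513247]]
nose [ 0.51598174 -0.18189628  0.2335    ] [[392.47567778 176.16923409]] [[273.40621573 163.52683987]]
hinge [ 0.55355082 -0.171429    0.231     ] [[388.66442183 162.23352814]] [[265.45224992 169.92809232]]
riv [0.61878116 0.20570021 0.13948792] 7.992069260246374
[[-2.27 -0.31]
 [-1.92 -1.24]
 [-0.82  1.24]
 [-1.38  0.58]
 [-0.22  2.93]
 [-0.49 -3.83]]
[0.6162386  0.19835335 0.08039879]
[0.61492682 0.20530344 0.13756154]
```

```bash
sed -i 's#^T=.*#T=lambda u,v:(330+(u+.5)/6-.5,110+(v+.5)/6-.5)#;s#^S=.*#S=lambda u,v:(210+(u+.5)/5-.5,150+(v+.5)/5-.5)#;s#^C=.*#C=lambda u,v:(200+(u+.5)/4-.5,60+(v+.5)/3.75-.5)#;s#^D=.*#D=lambda u,v:(220+(u+.5)/4-.5,200+(v+.5)/4-.5)#' fit.py
sed -i 's/^ (t,C(230,352).*/]/' fit.py
cat >> fit.py <<'E'
RV=r.x
def ov(im,x0,y0,w,h,f,name):
    a=cv2.resize(im["color"][y0:y0+h,x0:x0+w,::-1],None,fx=f,fy=f,interpolation=cv2.INTER_CUBIC)
    def line(pts,P,c):
        q=np.array([proj(im,wp(P,p))[0] for p in pts]); q=(q-[x0,y0]+.5)*f-.5
        cv2.polylines(a,[np.round(q).astype(int)],False,c,1,cv2.LINE_AA)
    th=np.linspace(0,2*np.pi,40)
    for z in (0,): line([(27*np.cos(k),27*np.sin(k),z) for k in th],RV,(0,255,0))
    for x in (-8,8):
        line([(x,-27,119),(x,-27,188),(x,27,188),(x,27,119)],RV,(0,255,255))
    line([(0,-27,184),(0,27,184)],RV,(0,0,255))
    line([(44,-15,119),(44,15,119),(-44,15,119),(-44,-15,119),(44,-15,119)],RV,(255,255,0))
    line([(150,60,12),(150,-60,12),(20,-60,12),(20,60,12),(150,60,12)],P,(0,255,0))
    line([(80,0,12),(80,0,217)],P,(0,255,0)); line([(0,0,231),(-38,0,231)],P,(0,255,255))
    line([(80,0,201),(-58,0,201),(-58,0,233.5),(-39,0,233.5)],P,(255,255,0))
    cv2.imwrite(name,a)
ov(t,200,90,220,150,3.5,"pics/ov_t.png") if 0 else ov(t,220,110,70,70,8,"pics/ov_tr.png")
ov(s,290,230,70,90,6,"pics/ov_sr.png"); ov(t,340,120,70,75,8,"pics/ov_th.png"); ov(s,220,150,80,110,5,"pics/ov_sh.png")
a=[cv2.imread(f"pics/ov_{k}.png") for k in ("tr","sr")]
def cat(k1,k2,o):
    A,B=cv2.imread(k1),cv2.imread(k2);h=max(len(A),len(B))
    pad=lambda q:cv2.copyMakeBorder(q,0,h-len(q),0,0,cv2.BORDER_CONSTANT)
    o_=cv2.hconcat([pad(A),pad(B)]);cv2.imwrite(o,cv2.resize(o_,(800,int(o_.shape[0]*800/o_.shape[1]))))
cat("pics/ov_tr.png","pics/ov_sr.png","pics/ovA.png");cat("pics/ov_th.png","pics/ov_sh.png","pics/ovB.png")
E
python3 fit.py
```

```text
all [ 0.5544134  -0.17147312  0.27114481] 15.53545306445564
(150, 60, 12) [-0.62 -0.25]
(150, -60, 12) [-0.67 -0.22]
(20, -60, 12) [-0.33 -0.18]
(20, 60, 12) [-0.7   0.42]
(80, 0, 217) [-0.28  0.11]
(-62, 0, 233.5) [ 0.42 -0.74]
(150, -60, 12) [-1.05 -0.59]
(20, 60, 12) [-0.1   0.18]
(150, 60, 12) [-0.14 -0.44]
(80, 0, 217) [ 0.12 -0.18]
(-60, 0, 235) [ 0.73 -1.36]
top [ 0.55382348 -0.17190928  0.26007847] 14.901398466410996
scene [ 0.5556283  -0.17035033  0.28255131] 16.188997748231582
crook [ 0.50913055 -0.18406135  0.209     ] [[392.08374396 179.71776541]] [[275.29710577 168.89904495]]
nose [ 0.51683827 -0.18191867  0.2335    ] [[392.48907219 175.85027482]] [[273.17927532 163.61999482]]
hinge [ 0.5544134  -0.17147312  0.231     ] [[388.6860163 161.9146657]] [[265.21203045 170.02318691]]
riv [0.61543869 0.20226259 0.1169324 ] 6.699733086118097
[[-1.03  0.79]
 [-0.64  0.21]
 [-0.15  0.02]
 [-1.11 -0.45]]
[0.61724972 0.19944358 0.08037634]
[0.6148016  0.20378038 0.13795366]
```

View pics/ovA.png

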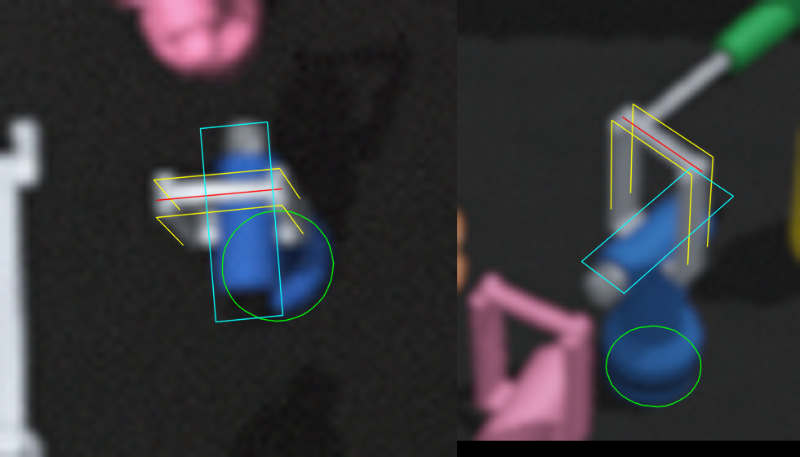

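View pics/ovB.png

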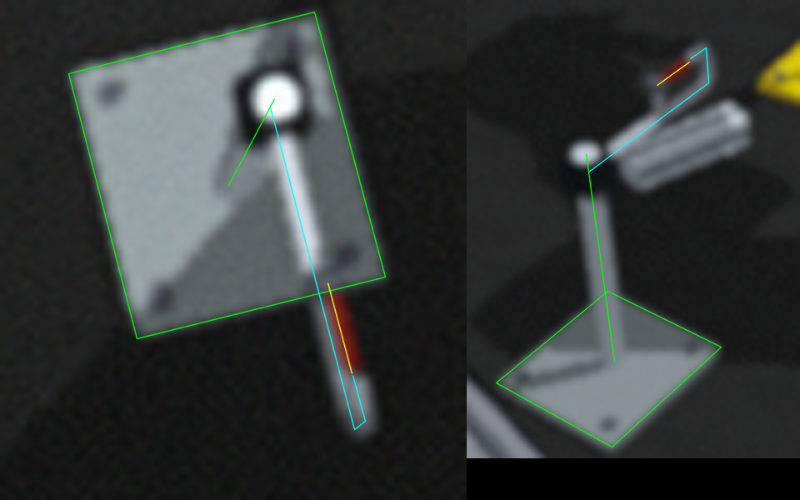

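```bash
cat > mv.py <<'E'
import sys
from h import *
from station import manip
def tgt(yawdeg,flip=0):
    # tool z down, tool x at heading yaw (deg)
    a=np.radians(yawdeg+180*flip); x=np.array([np.cos(a),np.sin(a),0]); z=np.array([0,0,-1.]); return np.c_[x,np.cross(z,x),z]
def delta(p,yaw):
    o=manip.observe(); R0=R.from_rotvec(o["tool_rot"]).as_matrix()
    R1=min((tgt(yaw,0),tgt(yaw,1)),key=lambda M:np.linalg.norm(R.from_matrix(R0.T@M).as_rotvec()))
    print("t",round(o["time_s"],2),"tcp",np.round(o["position"],4),"tool x heading",np.round(np.degrees(np.arctan2(R0[1,0],R0[0,0])),2),"tilt z",np.round(R0[:,2],4),"F",np.round(o["force"],2),"M",np.round(o["ft_torque"],2),"w",round(o["gripper_width"],4))
    print("turn",np.round(R.from_matrix(R0.T@R1).as_rotvec(),4),"shift",np.round(R0.T@(np.array(p)-o["position"]),4))
if __name__=="__main__":
    v=[float(k) for k in sys.argv[1:]]; delta(v[:3],v[3])
E
python3 mv.py 0.617 0.201 0.40 96
python3 mv.py 0.183 -.518 0.40 96
```

```text
t 1.5 tcp [ 0.1834 -0.5185  0.2313] tool x heading -70.53 tilt z [-0. -0. -1.] F [-0.69  0.18  0.59] M [ 0.   -0.02 -0.02] w 0.0852
turn [ 0.     -0.      0.2351] shift [-0.5338 -0.6487 -0.1687]
t 1.5 tcp [ 0.1834 -0.5185  0.2313] tool x heading -70.53 tilt z [-0. -0. -1.] F [-0.69  0.18  0.59] M [ 0.   -0.02 -0.02] w 0.0852
turn [ 0.     -0.      0.2351] shift [-0.0006  0.0002 -0.1687]
```

```bash
python3 -m handwheel '[[[0,0,0,0,0,-0.06,1],[0,0,0.05,0,0,-0.12,1],[0,0,0.1,-0.03,-0.04,-0.17,1],[0,0,0.15,-0.07,-0.085,-0.17,1],[0,0,0.2,-0.11,-0.13,-0.17,1],[0,0,0.235,-0.15,-0.18,-0.17,1],[0,0,0.235,-0.19,-0.23,-0.17,1],[0,0,0.235,-0.23,-0.28,-0.17,1]]]'; python3 mv.py 0.617 0.201 0.40 96
```

```text
time_s: 2.5
position: [0.3681, -0.2116, 0.4015]
tool_rot: [-2.334, 2.102, -0.001]
force: [0.8, -1.0, 0.7]
gripper_width: 0.0854
t 2.5 tcp [ 0.3681 -0.2116  0.4015] tool x heading -84.01 tilt z [ 7.e-04 -5.e-04 -1.e+00] F [ 0.78 -1.    0.74] M [ 0.05 -0.02  0.  ] w 0.0854
turn [-0.0006 -0.0005 -0.0002] shift [-0.3844 -0.2906  0.0015]
```

```bash
python3 -m handwheel '[[[0,0,0,-0.05,-0.037,0,1],[0,0,0,-0.1,-0.075,0,1],[0,0,0,-0.15,-0.113,0,1],[0,0,0,-0.2,-0.15,0,1],[0,0,0,-0.25,-0.188,0,1],[0,0,0,-0.3,-0.226,0,1],[0,0,0,-0.35,-0.264,0,1],[0,0,0,-0.384,-0.29,0,1]]]'; python3 mv.py 0.617 0.201 0.24 96
python3 - <<'E'
from station import vision
import cv2
for n,(x,y,w,h) in (("top",(200,60,100,120)),("scene",(270,170,110,160))):
    s=vision.snapshot(n); cv2.imwrite(f"pics/{n}1.png",cv2.resize(s["color"][y:y+h,x:x+w,::-1],None,fx=3.6,fy=3.6))
import numpy as np
a,b=cv2.imread("pics/top1.png"),cv2.imread("pics/scene1.png");h=max(len(a),len(b))
p=lambda q:cv2.copyMakeBorder(q,0,h-len(q),0,0,cv2.BORDER_CONSTANT)
cv2.imwrite("pics/b1.png",cv2.hconcat([p(a),p(b)]))
E
```

```text
time_s: 3.5
position: [0.6164, 0.2012, 0.4007]
tool_rot: [2.336, -2.1, -0.001]
force: [0.5, -0.5, -0.1]
gripper_width: 0.0852
t 3.5 tcp [0.6164 0.2012 0.4007] tool x heading -83.93 tilt z [-5.e-04 -0.e+00 -1.e+00] F [ 0.54 -0.51 -0.12] M [ 0.01 -0.   -0.01] w 0.0852
turn [0.0005 0.     0.0013] shift [ 0.0002 -0.0006  0.1607]
```

View pics/b1.png

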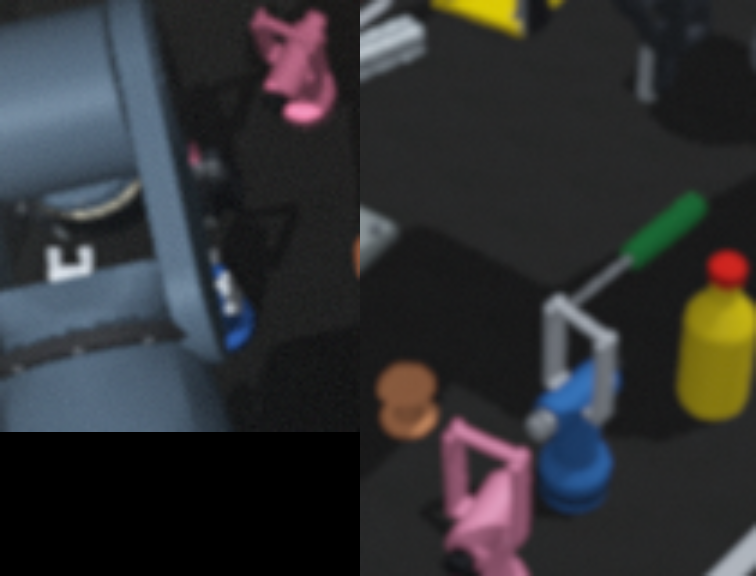

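```bash
cat > look.py <<'E'
import sys
from station import vision
import cv2
n,x,y,w,h,o=sys.argv[1],*map(int,sys.argv[2:6]),sys.argv[6]
s=vision.snapshot(n); f=min(800/w,600/h); cv2.imwrite(f"pics/{o}.png",cv2.resize(s["color"][y:y+h,x:x+w,::-1],None,fx=f,fy=f,interpolation=cv2.INTER_CUBIC))
E
python3 -m handwheel '[[[0,0,0,0,0,0.05,1],[0,0,0,0,0,0.1,1],[0,0,0,0,0,0.15,1],[0,0,0,0,0,0.18,1],[0,0,0,0,0,0.18,1]]]'; python3 mv.py 0.617 0.201 0.15 96; python3 look.py scene 270 190 120 130 s2
```

```text
time_s: 4.22
position: [0.6146, 0.198, 0.2195]
tool_rot: [2.332, -2.1, -0.004]
force: [-0.4, 0.2, 0.9]
gripper_width: 0.0857
t 4.22 tcp [0.6146 0.198  0.2195] tool x heading -84.02 tilt z [-0.004  -0.0011 -1.    ] F [-0.38  0.2   0.92] M [ 0.05  0.03 -0.07] w 0.0857
turn [ 0.0041 -0.0006 -0.0004] shift [-0.0028 -0.0029  0.0694]
```

View pics/s2.png

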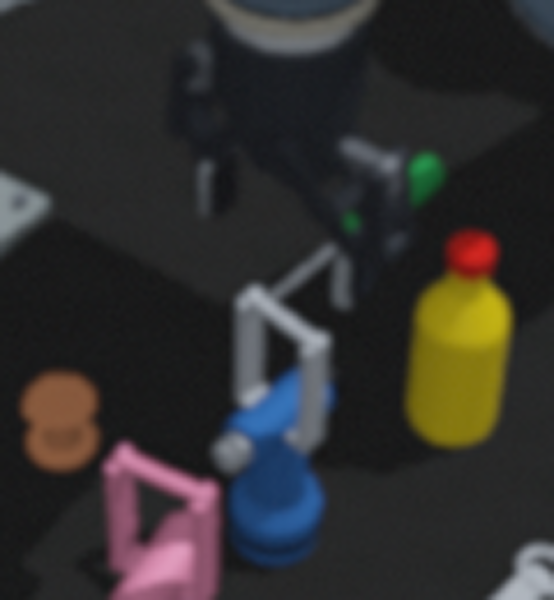

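```bash
python3 -m handwheel '[[[0.004,0,0,-0.001,-0.001,0.02,1],[0.004,0,0,-0.002,-0.002,0.045,1],[0.004,0,0,-0.002,-0.002,0.06,1],[0.004,0,0,-0.002,-0.002,0.0745,1],[0.004,0,0,-0.002,-0.002,0.0745,1]]]'; python3 mv.py 0.617 0.201 0.145 96; python3 look.py scene 270 190 120 130 s3
```

```text
time_s: 4.9
position: [0.6174, 0.2008, 0.1464]
tool_rot: [-2.333, 2.101, -0.003]
force: [-1.0, -0.6, -0.2]
gripper_width: 0.0852
t 4.9 tcp [0.6174 0.2008 0.1464] tool x heading -84.0 tilt z [ 3.2e-03  2.0e-04 -1.0e+00] F [-1.02 -0.61 -0.25] M [ 0.01 -0.01 -0.02] w 0.0852
turn [-0.0032 -0.0001  0.    ] shift [-0.0002  0.0003  0.0014]
```

View pics/s3.png

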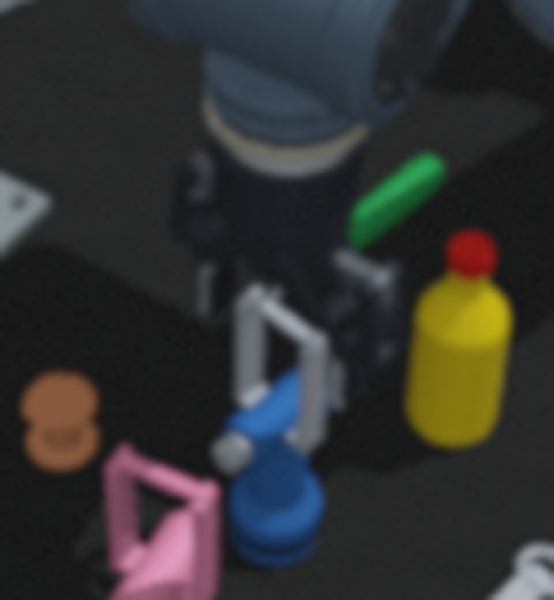

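```bash
python3 -m handwheel '[[[-0.003,0,0,0,0,0,0.65],[-0.003,0,0,0,0,0,0.55],[-0.003,0,0,0,0,0,0.4],[-0.003,0,0,0,0,0,0.2],[-0.003,0,0,0,0,0,0.2],[-0.003,0,0,0,0,0,0.2]]]'; python3 mv.py 0.617 0.201 0.145 96; python3 look.py scene 270 190 120 130 s4
```

```text
time_s: 5.7
position: [0.6182, 0.2011, 0.1479]
tool_rot: [-2.333, 2.1, -0.003]
force: [0.8, 0.4, 6.4]
gripper_width: 0.0528
t 5.7 tcp [0.6182 0.2011 0.1479] tool x heading -84.0 tilt z [ 3.2e-03  6.0e-04 -1.0e+00] F [0.81 0.36 6.39] M [-0.06 -0.16 -0.04] w 0.0528
turn [-0.0032  0.0002  0.0001] shift [-0.0001  0.0012  0.0028]
```

View pics/s4.png

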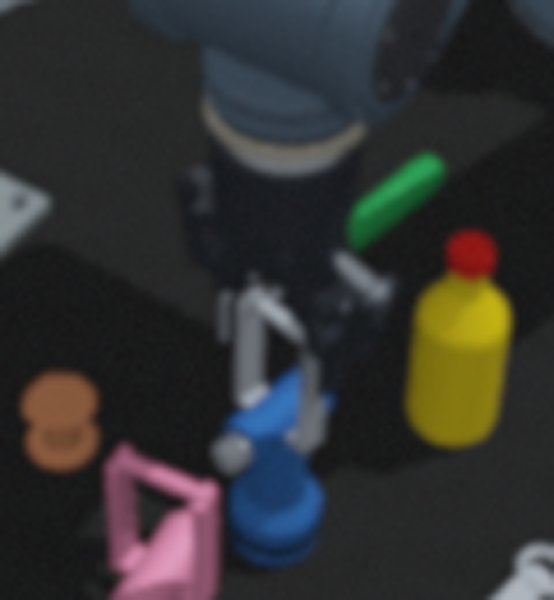

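```bash
python3 -m handwheel '[[[0,0,0,0,0,-0.01,0.2],[0,0,0,0,0,-0.03,0.2],[0,0,0,0,0,-0.06,0.2],[0,0,0,0,0,-0.1,0.2],[0,0,0,0,0,-0.15,0.2],[0,0,0,0,0,-0.2,0.2],[0,0,0,0,0,-0.22,0.2],[0,0,0,0,0,-0.22,0.2]]]'; python3 mv.py 0.617 0.201 0.145 96; python3 look.py scene 270 120 140 200 s5
```

```text
time_s: 6.75
position: [0.6173, 0.201, 0.3681]
tool_rot: [-2.333, 2.1, -0.003]
force: [-0.4, -0.4, -4.7]
gripper_width: 0.0531
t 6.75 tcp [0.6173 0.201  0.3681] tool x heading -83.99 tilt z [ 2.8e-03  6.0e-04 -1.0e+00] F [-0.4  -0.42 -4.67] M [ 0.02 -0.04  0.  ] w 0.0531
turn [-0.0029  0.0003  0.0001] shift [0.     0.001  0.2231]
```

View pics/s5.png

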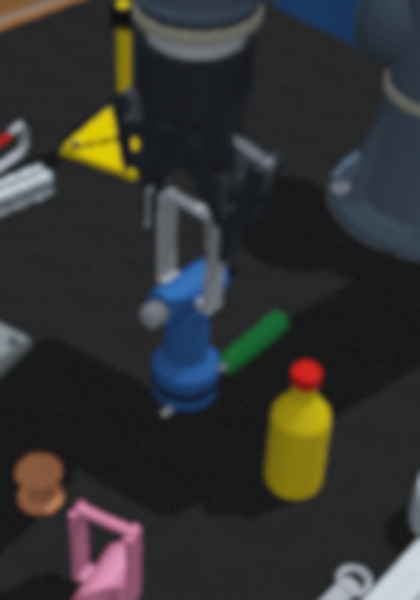

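```bash
python3 mv.py 0.435 -0.205 0.39 105
```

```text
t 6.8 tcp [0.617  0.2009 0.3662] tool x heading -83.99 tilt z [ 2.e-04 -1.e-04 -1.e+00] F [-0.43 -0.17 -4.19] M [-0.02  0.   -0.01] w 0.0537
turn [-2.000e-04 -1.000e-04 -1.569e-01] shift [ 0.3846  0.2235 -0.0238]
```

```bash
python3 -m handwheel '[[[0,0,-0.02,0.03,0.018,-0.024,0.2],[0,0,-0.05,0.08,0.046,-0.024,0.2],[0,0,-0.08,0.13,0.076,-0.024,0.2],[0,0,-0.11,0.18,0.105,-0.024,0.2],[0,0,-0.14,0.23,0.134,-0.024,0.2],[0,0,-0.157,0.28,0.163,-0.024,0.2],[0,0,-0.157,0.33,0.192,-0.024,0.2],[0,0,-0.157,0.365,0.212,-0.024,0.2]]]';  python3 -m handwheel '[[[0,0,0,0.01,0.006,0,0.2],[0,0,0,0.02,0.012,0,0.2],[0,0,0,0.02,0.012,0,0.2],[0,0,0,0.02,0.012,0,0.2]]]'; python3 mv.py 0.435 -0.205 0.214 105; python3 look.py scene 220 60 130 130 s6;python3 look.py top 330 100 140 110 t6
```

```text
time_s: 7.8
position: [0.4429, -0.1858, 0.3889]
tool_rot: [-2.491, 1.914, 0.003]
force: [1.6, 0.6, -4.8]
gripper_width: 0.0533
time_s: 8.3
position: [0.4385, -0.206, 0.3903]
tool_rot: [-2.493, 1.911, -0.0]
force: [0.1, -0.1, -3.8]
gripper_width: 0.0532
t 8.3 tcp [ 0.4385 -0.206   0.3903] tool x heading -74.95 tilt z [ 7.e-04  6.e-04 -1.e+00] F [ 0.05 -0.07 -3.84] M [ 0.01  0.01 -0.01] w 0.0532
turn [-0.0009  0.0004  0.0009] shift [-0.0018  0.0033  0.1763]
```

View pics/s6.png

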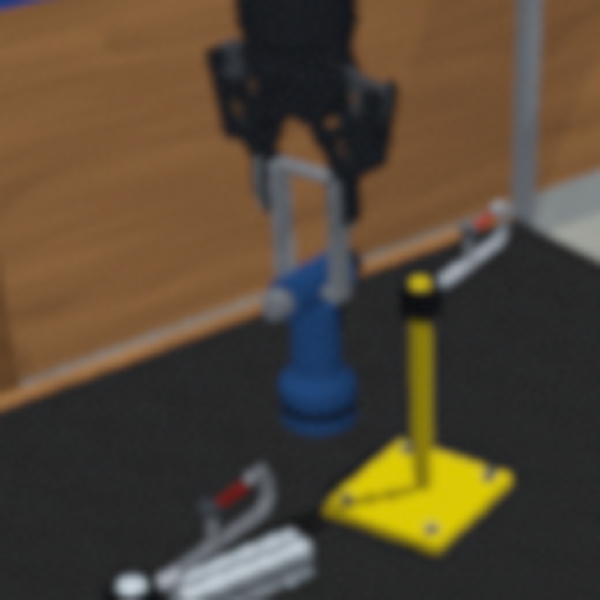

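View pics/t6.png

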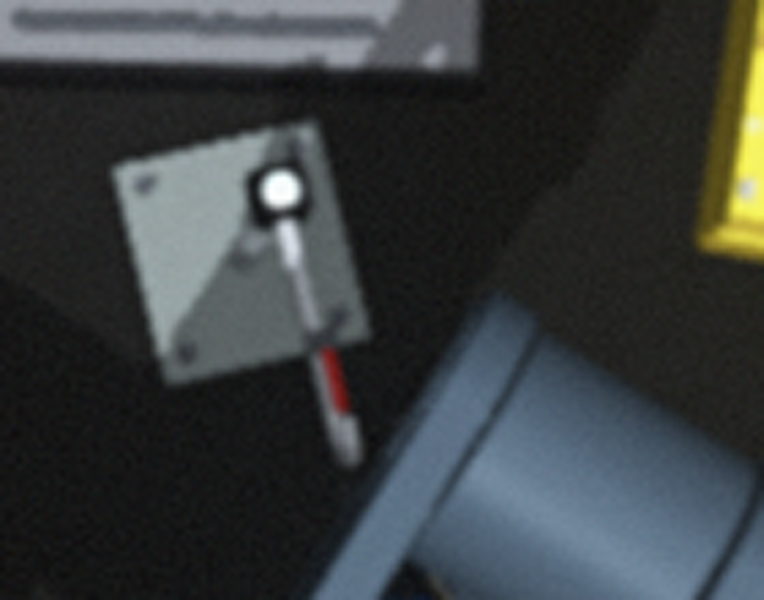

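```bash
python3 - <<'E'
from h import *;import pickle
s,t=pickle.load(open("st.pkl","rb"))
print(atz(t,(455,290),.217),atz(t,(440,258),.012),atz(t,(467,326),.233), atz(t,(434,232),.03),atz(t,(440,195),.03))
E
python3 -m handwheel '[[[0,0,0,0,0.003,0.04,0.2],[0,0,0,0,0.003,0.08,0.2],[0,0,0,0,0.003,0.12,0.2],[0,0,0,0,0.003,0.15,0.2],[0,0,0,0,0.003,0.16,0.2],[0,0,0,0,0.003,0.16,0.2],[0,0,0,0,0.003,0.16,0.2]]]'; python3 mv.py 0.435 -0.205 0.214 105; python3 look.py scene 230 110 80 80 s7
```

```text
[ 0.21806828 -0.35532532  0.217     ] [ 0.29222928 -0.36032746  0.012     ] [ 0.12721253 -0.38374799  0.233     ] [ 0.3715589  -0.33711861  0.03      ] [ 0.48540897 -0.35443242  0.03      ]
time_s: 9.28
position: [0.4361, -0.2077, 0.2318]
tool_rot: [-2.492, 1.912, -0.004]
force: [0.5, -0.3, -3.7]
gripper_width: 0.0535
t 9.28 tcp [ 0.4361 -0.2077  0.2318] tool x heading -74.99 tilt z [ 0.0028 -0.001  -1.    ] F [ 0.53 -0.29 -3.7 ] M [-0.06  0.02 -0.04] w 0.0535
turn [-0.0025 -0.0017  0.0002] shift [-0.0029  0.0004  0.0178]
```

View pics/s7.png

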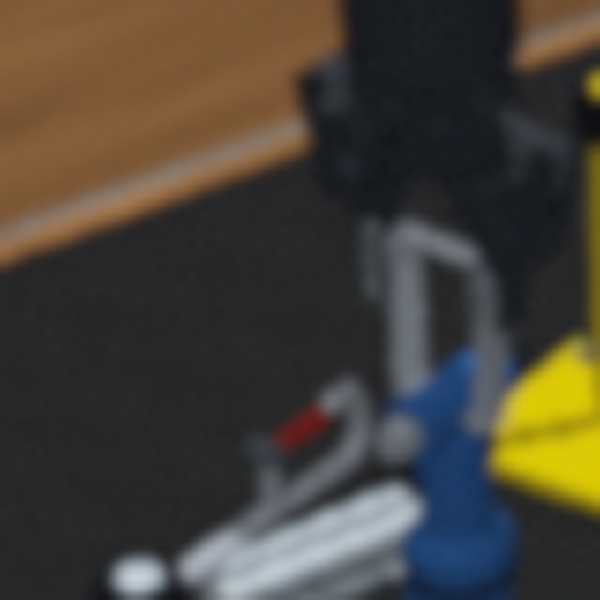

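```bash
cat > cmp.py <<'E'
from fit import *
from station import manip,vision
P_=[];
for i in range(4):
    s=vision.snapshot("scene");o=manip.observe();P_.append(np.r_[o["position"],o["tool_rot"]]); print(np.round(o["position"],4))
p=np.mean(P_,0); print("mean",p, "R",R.from_rotvec(P_[-1][3:]).as_matrix().round(4).tolist())
tx=np.array([np.cos(np.radians(105)),np.sin(np.radians(105)),0])
for k in (-27,0,27): print(k,proj(s,p[:3]+[0,0,.0365]+tx*k*1e-3))
x0,y0,w,h,f=230,110,80,80,7.5
a=cv2.resize(s["color"][y0:y0+h,x0:x0+w,::-1],None,fx=f,fy=f,interpolation=cv2.INTER_CUBIC)
def line(pts,c):
    q=(proj(s,np.array(pts))-[x0,y0]+.5)*f-.5; cv2.polylines(a,[np.round(q).astype(int)],False,c,1,cv2.LINE_AA)
b=p[:3]+[0,0,.0365]
line([b-tx*.027,b+tx*.027],(0,255,0)); line([b-tx*.027+[0,0,.004],b+tx*.027+[0,0,.004]],(0,255,255))
line([b-tx*.027-[0,0,.065],b-tx*.027],(0,255,0));line([b+tx*.027-[0,0,.065],b+tx*.027],(0,255,0))
line([wp(P,q) for q in ((80,0,201),(-58,0,201),(-58,0,233.5),(-39,0,233.5),(0,0,231))],(255,255,0))
cv2.imwrite("pics/cmp.png",a)
E
python3 cmp.py | tail -9
```

```text
[0.6148016  0.20378038 0.13795366]
[ 0.4359 -0.2076  0.2316]
[ 0.4358 -0.2076  0.2314]
[ 0.4357 -0.2076  0.2312]
[ 0.4356 -0.2075  0.2311]
mean [ 0.43573466 -0.20759455  0.23133598 -2.49175236  1.91192491 -0.00321884] R [[0.2588, -0.9659, 0.0017], [-0.9659, -0.2588, -0.0003], [0.0008, -0.0015, -1.0]]
-27 [[281.85165054 140.20113798]]
0 [[288.35059668 142.58404551]]
27 [[294.97533756 145.01222091]]
```

View pics/cmp.png

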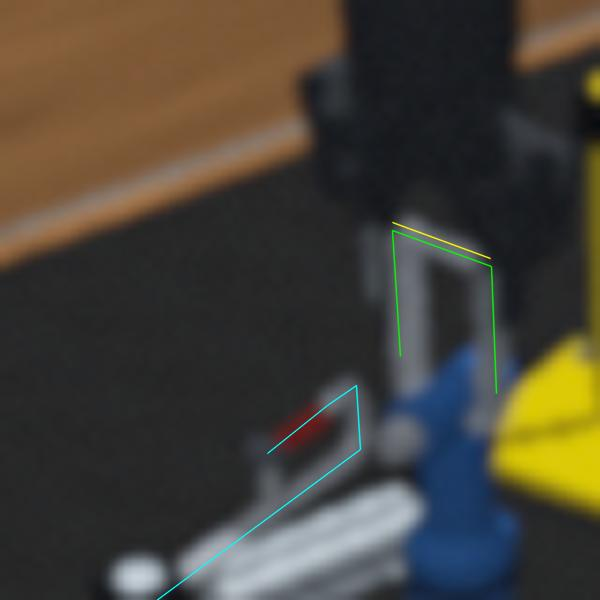

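```bash
python3 -m handwheel '[[[0,0,0,-0.002,0,0.01,0.2],[0,0,0,-0.002,0,0.017,0.2],[0,0,0,-0.002,-0.01,0.017,0.2],[0,0,0,-0.002,-0.025,0.017,0.2],[0,0,0,-0.002,-0.04,0.017,0.2],[0,0,0,-0.002,-0.05,0.017,0.2],[0,0,0,-0.002,-0.05,0.017,0.2],[0,0,0,-0.002,-0.05,0.017,0.2]]]'; python3 cmp.py | tail -8|cut -c1-120;python3 mv.py 0.435 -0.205 0.214 105
```

```text
time_s: 10.52
position: [0.483, -0.1925, 0.2135]
tool_rot: [-2.492, 1.912, -0.001]
force: [0.7, 0.0, -3.0]
gripper_width: 0.0532
[ 0.4829 -0.1927  0.2137]
[ 0.483  -0.1927  0.2137]
[ 0.483  -0.1927  0.2137]
mean [ 4.82952571e-01 -1.92660602e-01  2.13654066e-01 -2.49164138e+00
  1.91244766e+00 -9.72147427e-04] R [[0.2585, -0.966, 0.001], [-0.966, -0.2585, 0.0001], [0.0002, -0.001, -1.0]]
-27 [[273.05009538 151.52292638]]
0 [[279.5828696  154.06112225]]
27 [[286.24409162 156.6486735 ]]
t 10.72 tcp [ 0.483  -0.1927  0.2137] tool x heading -75.02 tilt z [ 1.e-03  1.e-04 -1.e+00] F [-0.26  0.42 -3.4 ] M [-0.02  0.02 -0.03] w 0.0533
turn [-0.001  -0.0002 -0.0004] shift [-0.0005  0.0495 -0.0004]
```

View pics/cmp.png

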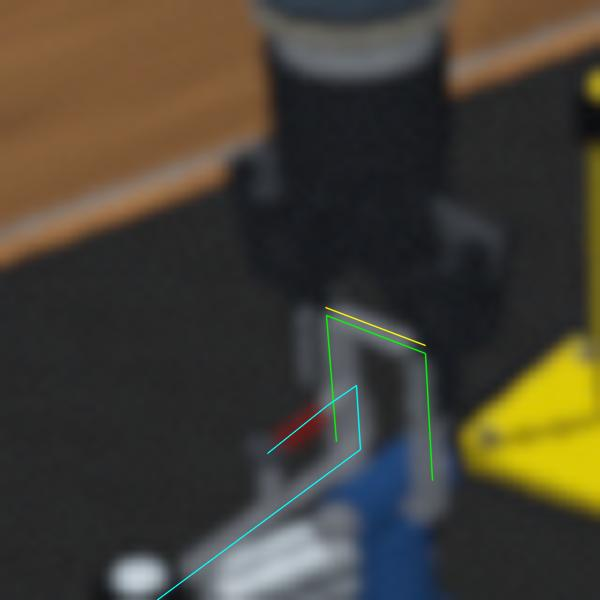

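```bash
python3 -m handwheel '[[[0,0,0,-0.001,-0.006,0,0.2],[0,0,0,-0.001,-0.014,0,0.2],[0,0,0,-0.001,-0.024,0,0.2],[0,0,0,-0.001,-0.034,0,0.2],[0,0,0,-0.001,-0.042,0,0.2],[0,0,0,-0.001,-0.0465,0,0.2],[0,0,0,-0.001,-0.0465,0,0.2],[0,0,0,-0.001,-0.0465,0,0.2]]]'; python3 cmp.py | tail -8|cut -c1-120;python3 mv.py 0.435 -0.205 0.214 105
```

```text
time_s: 11.72
position: [0.5277, -0.1796, 0.2136]
tool_rot: [-2.492, 1.912, -0.001]
force: [0.1, 0.1, -2.7]
gripper_width: 0.053
[ 0.5277 -0.1796  0.2137]
[ 0.5277 -0.1797  0.2137]
[ 0.5277 -0.1797  0.2137]
mean [ 5.27715153e-01 -1.79643940e-01  2.13697032e-01 -2.49168395e+00
  1.91233321e+00 -1.07024976e-03] R [[0.2586, -0.966, 0.001], [-0.966, -0.2586, 0.0001], [0.0002, -0.001, -1.0]]
-27 [[263.74391711 157.98675114]]
0 [[270.35580261 160.65720636]]
27 [[277.10069268 163.38104818]]
t 11.93 tcp [ 0.5277 -0.1797  0.2137] tool x heading -75.01 tilt z [ 1.e-03  1.e-04 -1.e+00] F [-0.06  0.05 -3.75] M [ 0.01 -0.02  0.04] w 0.0533
turn [-0.001  -0.0002 -0.0002] shift [ 0.0005  0.0961 -0.0004]
```

View pics/cmp.png

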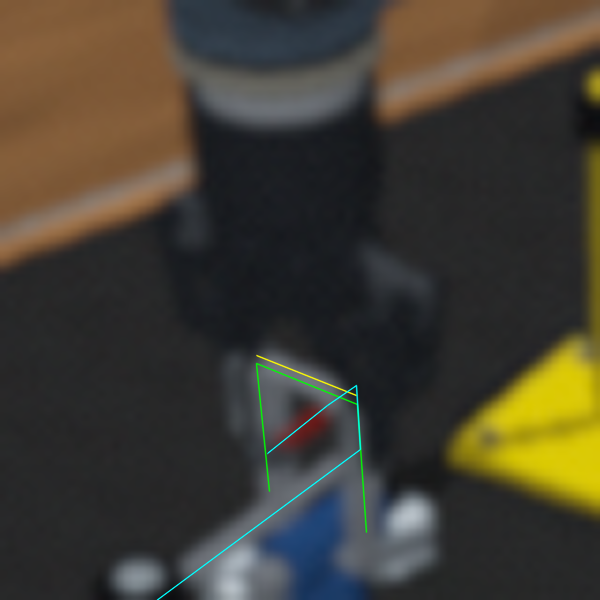

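```bash
python3 -m handwheel '[[[0,0,0,0,-0.0015,0.003,0.2],[0,0,0,0,-0.0015,0.007,0.2],[0,0,0,0,-0.0015,0.01,0.2],[0,0,0,0,-0.0015,0.01,0.2]]]';python3 mv.py 0.435 -0.205 0.214 105;  python3 -m handwheel '[[[0,0,0,0,0,0.002,0.2],[0,0,0,0,0,0.004,0.2],[0,0,0,0,0,0.004,0.2]]]'; python3 mv.py 0.435 -0.205 0.214 105
```

```text
time_s: 12.42
position: [0.5292, -0.1791, 0.2033]
tool_rot: [-2.492, 1.912, -0.0]
force: [0.4, 0.7, -4.0]
gripper_width: 0.0534
t 12.43 tcp [ 0.5292 -0.1791  0.2033] tool x heading -75.0 tilt z [ 4.e-04  4.e-04 -1.e+00] F [ 0.35  0.66 -4.03] M [ 0.01 -0.01 -0.  ] w 0.0534
turn [-0.0004  0.0003 -0.    ] shift [ 0.0006  0.0977 -0.0108]
time_s: 12.8
position: [0.5294, -0.1793, 0.1999]
tool_rot: [-2.492, 1.912, -0.002]
force: [-1.8, 0.2, 1.3]
gripper_width: 0.0533
t 12.8 tcp [ 0.5294 -0.1793  0.1999] tool x heading -75.0 tilt z [ 1.3e-03 -1.0e-04 -1.0e+00] F [-1.77  0.19  1.27] M [-0.    0.22 -0.01] w 0.0533
turn [-0.0012 -0.0004 -0.    ] shift [ 0.0004  0.0978 -0.0142]
```

```bash
python3 -m handwheel '[[[0,0,0,0,0,0.0015,0.2],[0,0,0,0,0,0.003,0.2],[0,0,0,0,0,0.003,0.2]]]'; python3 mv.py 0.435 -0.205 0.214 105; python3 look.py scene 240 140 60 60 s8
```

```text
time_s: 13.18
position: [0.5294, -0.1792, 0.1967]
tool_rot: [-2.492, 1.912, -0.001]
force: [-1.7, -0.6, 2.1]
gripper_width: 0.0531
t 13.18 tcp [ 0.5294 -0.1792  0.1967] tool x heading -75.0 tilt z [ 0.0011 -0.     -1.    ] F [-1.66 -0.6   2.1 ] M [-0.1   0.28 -0.01] w 0.0531
turn [-0.0011 -0.0003  0.    ] shift [ 0.0005  0.0978 -0.0174]
```

View pics/s8.png

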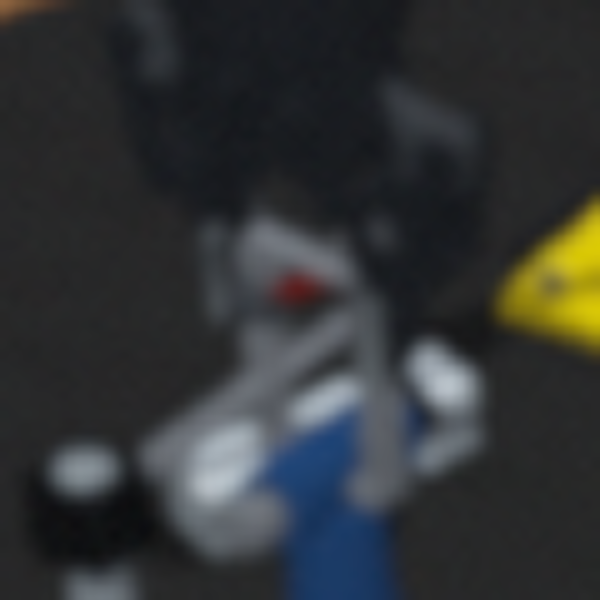

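```bash
python3 -m handwheel '[[[0,0,0,0,0,0.0015,0.2],[0,0,0,0,0,0.003,0.2],[0,0,0,0,0,0.0045,0.2],[0,0,0,0,0,0.006,0.2],[0,0,0,0,0,0.006,0.2]]]'; python3 mv.py 0.435 -0.205 0.214 105;python3 -m handwheel '[[[0,0,0,0,0,0.0015,0.2],[0,0,0,0,0,0.003,0.2],[0,0,0,0,0,0.0045,0.2],[0,0,0,0,0,0.006,0.2],[0,0,0,0,0,0.006,0.2]]]'; python3 mv.py 0.435 -0.205 0.214 105; python3 look.py scene 240 140 60 60 s9
```

```text
time_s: 13.85
position: [0.5294, -0.1793, 0.1907]
tool_rot: [-2.492, 1.912, -0.001]
force: [-0.1, -1.0, 3.6]
gripper_width: 0.0531
t 13.85 tcp [ 0.5294 -0.1793  0.1907] tool x heading -75.0 tilt z [ 1.1e-03 -1.0e-04 -1.0e+00] F [-0.1  -0.96  3.59] M [-0.05 -0.02 -0.01] w 0.0531
turn [-0.001  -0.0003  0.    ] shift [ 0.0004  0.0978 -0.0234]
time_s: 14.48
position: [0.5292, -0.1793, 0.1847]
tool_rot: [-2.492, 1.912, -0.001]
force: [-0.9, -1.3, 6.5]
gripper_width: 0.053
t 14.47 tcp [ 0.5292 -0.1793  0.1847] tool x heading -75.0 tilt z [ 6.e-04 -1.e-04 -1.e+00] F [-0.92 -1.26  6.46] M [-0.09  0.2  -0.02] w 0.053
turn [-0.0005 -0.0002  0.    ] shift [ 0.0004  0.0976 -0.0294]
```

View pics/s9.png

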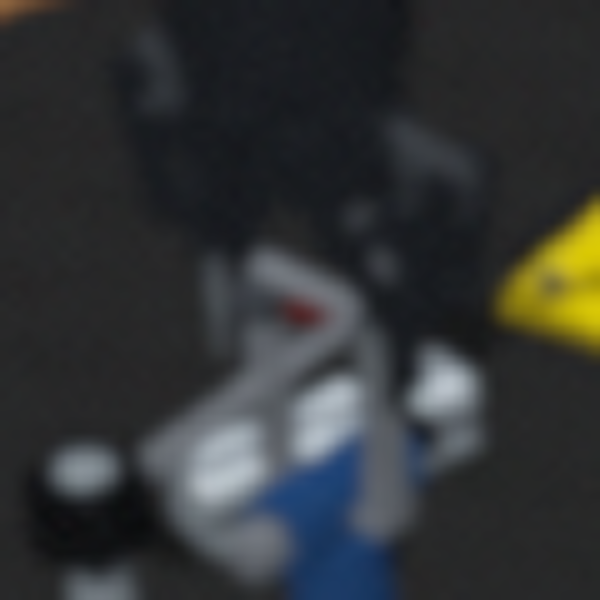

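```bash
python3 -m handwheel '[[[0,0,0,0,0,0.001,0.2],[0,0,0,0,0,0.0025,0.2],[0,0,0,0,0.002,0.0025,0.2],[0,0,0,0,0.005,0.0025,0.2],[0,0,0,0,0.008,0.0025,0.2],[0,0,0,0,0.010,0.0025,0.2],[0,0,0,0,0.010,0.0025,0.2]]]'; python3 mv.py 0.435 -0.205 0.214 105;python3 -m handwheel '[[[0,0,0,0,0.002,0,0.2],[0,0,0,0,0.004,0,0.2],[0,0,0,0,0.006,0,0.2],[0,0,0,0,0.008,0,0.2],[0,0,0,0,0.008,0,0.2]]]'; python3 mv.py 0.435 -0.205 0.214 105; python3 look.py scene 240 140 60 60 s10
```

```text
time_s: 15.4
position: [0.5183, -0.1817, 0.1813]
tool_rot: [2.492, -1.912, -0.004]
force: [-6.8, -1.4, -0.8]
gripper_width: 0.0532
t 15.4 tcp [ 0.5183 -0.1817  0.1813] tool x heading -75.01 tilt z [-2.4e-03  8.0e-04 -1.0e+00] F [-6.77 -1.36 -0.82] M [-0.23  0.87  0.02] w 0.0532
turn [ 0.0021  0.0014 -0.0001] shift [ 0.0009  0.0866 -0.0325]
time_s: 16.02
position: [0.5119, -0.1839, 0.1821]
tool_rot: [-2.492, 1.912, -0.001]
force: [0.3, -0.1, -4.4]
gripper_width: 0.0533
t 16.02 tcp [ 0.5119 -0.1839  0.1821] tool x heading -75.0 tilt z [ 1.e-03  1.e-04 -1.e+00] F [ 0.28 -0.14 -4.36] M [ 0.05 -0.03 -0.02] w 0.0533
turn [-0.001  -0.0002 -0.0001] shift [ 0.0005  0.0797 -0.0319]
```

View pics/s10.png

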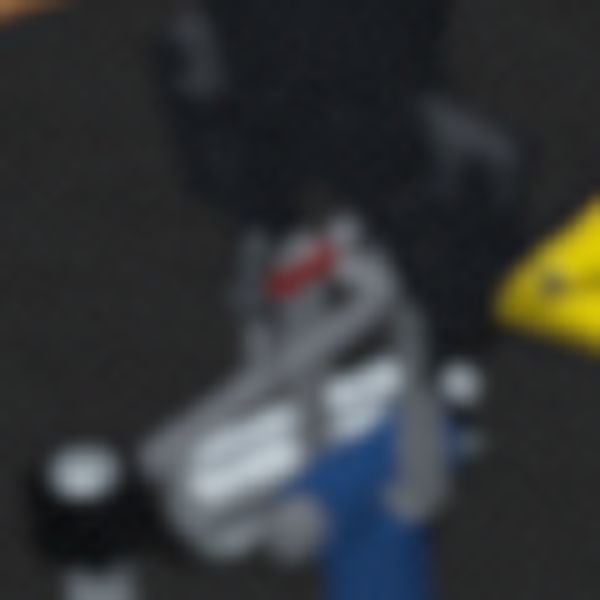

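```bash
python3 -m handwheel '[[[0,0,0,0,-0.003,0.001,0.2],[0,0,0,0,-0.009,0.001,0.2],[0,0,0,0,-0.016,0.001,0.2],[0,0,0,0,-0.022,0.001,0.2],[0,0,0,0,-0.025,0.001,0.2],[0,0,0,0,-0.025,0.001,0.2]]]'; python3 mv.py 0.435 -0.205 0.214 105;python3 -m handwheel '[[[0,0,0,0,0,-0.001,0.2],[0,0,0,0,0,-0.002,0.2],[0,0,0,0,0,-0.003,0.2],[0,0,0,0,0,-0.003,0.2]]]'; python3 mv.py 0.435 -0.205 0.214 105; python3 look.py scene 240 140 60 60 s11
```

```text
time_s: 16.82
position: [0.5363, -0.1772, 0.1811]
tool_rot: [-2.492, 1.912, -0.001]
force: [-0.5, 0.3, -3.8]
gripper_width: 0.0532
t 16.82 tcp [ 0.5363 -0.1772  0.1811] tool x heading -74.99 tilt z [ 8.e-04  2.e-04 -1.e+00] F [-0.52  0.28 -3.78] M [0.03 0.02 0.  ] w 0.0532
turn [-0.0009 -0.      0.0002] shift [ 0.0006  0.105  -0.033 ]
time_s: 17.32
position: [0.5362, -0.1774, 0.1843]
tool_rot: [-2.492, 1.912, -0.002]
force: [-0.9, 0.1, -3.6]
gripper_width: 0.0534
t 17.32 tcp [ 0.5362 -0.1774  0.1843] tool x heading -75.0 tilt z [ 0.0012  0.     -1.    ] F [-0.9   0.13 -3.57] M [-0.05  0.04 -0.03] w 0.0534
turn [-0.0012 -0.0003 -0.0001] shift [ 0.0005  0.1048 -0.0298]
```

View pics/s11.png

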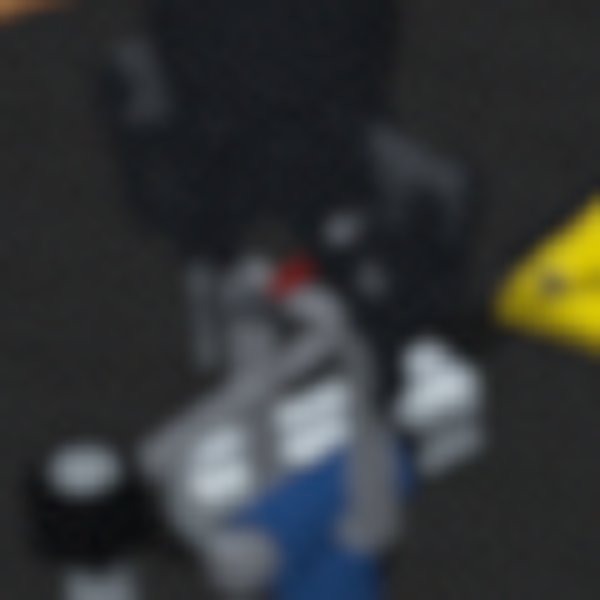

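```bash
python3 -m handwheel '[[[0,0,0,0,0,-0.0007,0.2],[0,0,0,0,0,-0.0014,0.2],[0,0,0,0,0,-0.0014,0.2]]]'; python3 mv.py 0.435 -0.205 0.214 105; python3 -m handwheel '[[[0,0,0,0,0,-0.0007,0.2],[0,0,0,0,0,-0.0007,0.2]]]'; python3 mv.py 0.435 -0.205 0.214 105
```

```text
time_s: 17.75
position: [0.5362, -0.1774, 0.1856]
tool_rot: [-2.492, 1.912, -0.001]
force: [-0.0, 0.2, -4.5]
gripper_width: 0.0534
t 17.75 tcp [ 0.5362 -0.1774  0.1856] tool x heading -75.0 tilt z [ 1.1e-03  1.0e-04 -1.0e+00] F [-0.03  0.25 -4.46] M [ 0.04 -0.02  0.01] w 0.0534
turn [-0.0011 -0.0002  0.0001] shift [ 0.0005  0.1048 -0.0285]
time_s: 18.0
position: [0.5361, -0.1774, 0.1863]
tool_rot: [-2.492, 1.912, -0.001]
force: [0.6, 0.3, -2.8]
gripper_width: 0.0534
t 18.0 tcp [ 0.5361 -0.1774  0.1863] tool x heading -75.0 tilt z [ 1.1e-03  1.0e-04 -1.0e+00] F [ 0.63  0.34 -2.79] M [ 0.01 -0.03 -0.02] w 0.0534
turn [-0.001  -0.0002 -0.0001] shift [ 0.0005  0.1048 -0.0278]
```

```bash
for i in 1; do python3 -m handwheel '[[[0,0,0,0,0,-0.0005,0.2],[0,0,0,0,0,-0.0005,0.2]]]'|grep -E "pos|force"; done;  python3 mv.py 0.435 -0.205 0.214 105;python3 -m handwheel '[[[0,0,0,0,0,-0.0005,0.2],[0,0,0,0,0,-0.0005,0.2]]]'|grep -E "pos|force"; python3 mv.py 0.435 -0.205 0.214 105
```

```text
position: [0.5362, -0.1774, 0.1868]
force: [-0.0, 0.1, -4.2]
t 18.25 tcp [ 0.5362 -0.1774  0.1868] tool x heading -75.0 tilt z [ 1.e-03  1.e-04 -1.e+00] F [-0.03  0.13 -4.16] M [ 0.05  0.09 -0.  ] w 0.0532
turn [-0.001  -0.0002 -0.    ] shift [ 0.0005  0.1048 -0.0273]
position: [0.5362, -0.1774, 0.1873]
force: [-0.8, -0.1, -3.3]
t 18.5 tcp [ 0.5362 -0.1774  0.1873] tool x heading -75.0 tilt z [ 1.1e-03  1.0e-04 -1.0e+00] F [-0.83 -0.08 -3.31] M [-0.    0.01  0.01] w 0.0532
turn [-0.0011 -0.0002 -0.    ] shift [ 0.0005  0.1048 -0.0268]
```

```bash
python3 -m handwheel '[[[0,0,0,0,0,-0.0005,0.2],[0,0,0,0,0,-0.0005,0.2]]]'|grep -E "pos|force"; python3 mv.py 0.435 -0.205 0.214 105|head -1;python3 -m handwheel '[[[0,0,0,0,0,-0.0004,0.2],[0,0,0,0,0,-0.0004,0.2]]]'|grep -E "pos|force"; python3 mv.py 0.435 -0.205 0.214 105|head -1
```

```text
position: [0.5361, -0.1773, 0.1877]
force: [-0.3, -0.5, -5.1]
t 18.75 tcp [ 0.5361 -0.1773  0.1877] tool x heading -75.0 tilt z [ 8.e-04  2.e-04 -1.e+00] F [-0.33 -0.51 -5.06] M [-0.07 -0.09 -0.04] w 0.0533
position: [0.536, -0.1773, 0.1879]
force: [0.2, -1.5, -8.1]
t 19.0 tcp [ 0.536  -0.1773  0.1879] tool x heading -75.0 tilt z [ 6.e-04  3.e-04 -1.e+00] F [ 0.17 -1.46 -8.09] M [-0.07 -0.1   0.02] w 0.0531
```

```bash
python3 -m handwheel '[[[0,0,0,0,0,-0.0001,0.2],[0,0,0,0,0,-0.0001,0.2],[0,0,0,0,0,-0.0001,0.2],[0,0,0,0,0,-0.0001,0.2]]]'|grep -E "pos|force"; python3 mv.py 0.435 -0.205 0.214 105|head -1; python3 look.py scene 240 140 60 60 s12
```

```text
position: [0.536, -0.1773, 0.1881]
force: [1.5, -0.6, -10.5]
t 19.5 tcp [ 0.536  -0.1773  0.1881] tool x heading -75.0 tilt z [ 6.e-04  3.e-04 -1.e+00] F [  1.45  -0.6  -10.5 ] M [-0.07 -0.14  0.02] w 0.0529
```

View pics/s12.png

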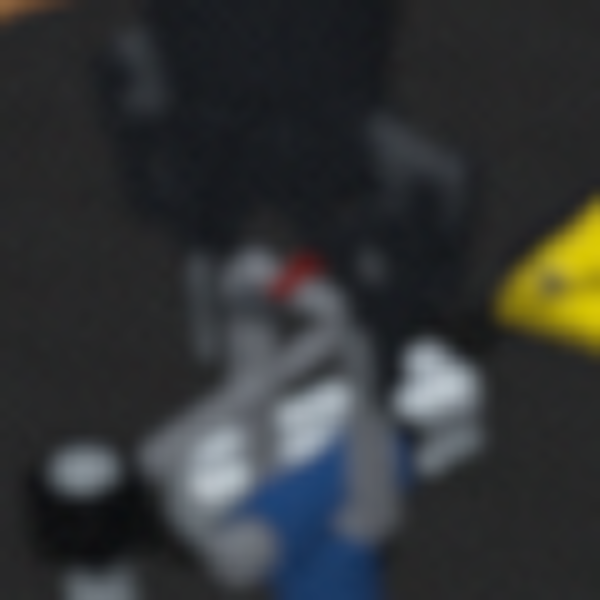

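```bash
python3 -m handwheel '[[[0,0,0,0,0,0.001,0.2],[0,0,0,0,0,0.004,0.2],[0,0,0,0,0,0.007,0.2],[0,0,0,0,0,0.010,0.2],[0,0,0,0,0,0.012,0.2],[0,0,0,0,0,0.013,0.2],[0,0,0,0,0,0.013,0.2],[0,0,0,0,0,0.013,0.2]]]'|grep -E "pos|force"; python3 mv.py 0.435 -0.205 0.214 105|head -1; python3 look.py scene 240 140 60 60 s13
```

```text
position: [0.5362, -0.1774, 0.1754]
force: [0.5, -0.6, -3.8]
t 20.55 tcp [ 0.5362 -0.1774  0.1754] tool x heading -75.0 tilt z [ 1.1e-03  1.0e-04 -1.0e+00] F [ 0.46 -0.6  -3.77] M [ 0.01 -0.01  0.02] w 0.0528
```

View pics/s13.png

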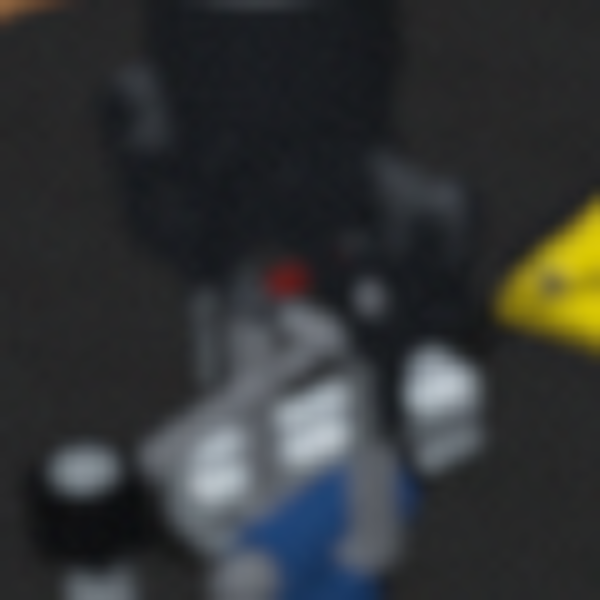

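```bash
python3 -m handwheel '[[[0,0,0,0,0,0.0008,0.2],[0,0,0,0,0,0.0012,0.2],[0,0,0,0,0,0.0012,0.2]]]'|grep -E "pos|force"; python3 mv.py 0.435 -0.205 0.214 105|head -1; python3 -m handwheel '[[[0,0,0,0,0,0.0005,0.2],[0,0,0,0,0,0.0005,0.2]]]'|grep -E "pos|force";  python3 mv.py 0.435 -0.205 0.214 105|head -1
```

```text
position: [0.5361, -0.1774, 0.174]
force: [-1.0, 0.2, -3.7]
t 20.98 tcp [ 0.5361 -0.1774  0.174 ] tool x heading -75.0 tilt z [ 9.e-04  1.e-04 -1.e+00] F [-1.04  0.25 -3.74] M [ 0.04 -0.01  0.  ] w 0.053
position: [0.5362, -0.1774, 0.1736]
force: [-0.4, 0.0, -4.2]
t 21.23 tcp [ 0.5362 -0.1774  0.1736] tool x heading -75.0 tilt z [ 1.e-03  1.e-04 -1.e+00] F [-0.43  0.04 -4.25] M [ 0.04 -0.05 -0.01] w 0.0536
```

```bash
python3 -m handwheel '[[[0,0,0,0,0,0.0004,0.2],[0,0,0,0,0,0.0004,0.2]]]'|grep -E "pos|force"; python3 mv.py 0.435 -0.205 0.214 105|head -1; python3 -m handwheel '[[[0,0,0,0,0,0.0003,0.2],[0,0,0,0,0,0.0003,0.2]]]'|grep -E "pos|force";  python3 mv.py 0.435 -0.205 0.214 105|head -1
```

```text
position: [0.5361, -0.1774, 0.1732]
force: [-1.3, -0.2, -3.6]
t 21.48 tcp [ 0.5361 -0.1774  0.1732] tool x heading -75.0 tilt z [ 1.e-03  1.e-04 -1.e+00] F [-1.26 -0.17 -3.56] M [ 0.02 -0.02 -0.02] w 0.0531
position: [0.5361, -0.1774, 0.1728]
force: [-0.6, -0.4, -3.5]
t 21.73 tcp [ 0.5361 -0.1774  0.1728] tool x heading -75.0 tilt z [ 9.e-04  1.e-04 -1.e+00] F [-0.64 -0.4  -3.55] M [ 0.   -0.01 -0.03] w 0.0531
```

```bash
python3 -m handwheel '[[[0,0,0,0,0,0.0004,0.2],[0,0,0,0,0,0.0004,0.2]]]'|grep -E "pos|force"; python3 mv.py 0.435 -0.205 0.214 105|head -1; python3 -m handwheel '[[[0,0,0,0,0,0.0004,0.2],[0,0,0,0,0,0.0004,0.2]]]'|grep -E "pos|force";  python3 mv.py 0.435 -0.205 0.214 105|head -1
```

```text
position: [0.5362, -0.1774, 0.1726]
force: [-0.6, -0.2, -3.0]
t 21.98 tcp [ 0.5362 -0.1774  0.1726] tool x heading -75.0 tilt z [ 1.2e-03  1.0e-04 -1.0e+00] F [-0.59 -0.18 -2.98] M [0.02 0.06 0.02] w 0.0534
position: [0.5362, -0.1774, 0.1724]
force: [-0.5, 0.7, 0.8]
t 22.23 tcp [ 0.5362 -0.1774  0.1724] tool x heading -75.0 tilt z [ 1.4e-03 -1.0e-04 -1.0e+00] F [-0.5   0.72  0.79] M [ 0.07  0.21 -0.05] w 0.053
```

```bash
python3 -m handwheel '[[[0,0,0,0,0,-0.0001,0.66],[0,0,0,0,0,-0.0001,0.68],[0,0,0,0,0,-0.0001,0.72],[0,0,0,0,0,-0.0001,0.8],[0,0,0,0,0,-0.0001,0.9],[0,0,0,0,0,-0.0001,1],[0,0,0,0,0,-0.0001,1]]]'; python3 mv.py 0.435 -0.205 0.214 105|head -1; python3 look.py scene 220 130 80 100 s14
```

```text
time_s: 23.1
position: [0.5362, -0.1774, 0.1722]
tool_rot: [-2.492, 1.912, -0.001]
force: [-0.6, 0.3, 0.6]
gripper_width: 0.0851
t 23.1 tcp [ 0.5362 -0.1774  0.1722] tool x heading -75.0 tilt z [ 1.1e-03  1.0e-04 -1.0e+00] F [-0.57  0.32  0.59] M [ 0.02 -0.   -0.06] w 0.0851
```

View pics/s14.png

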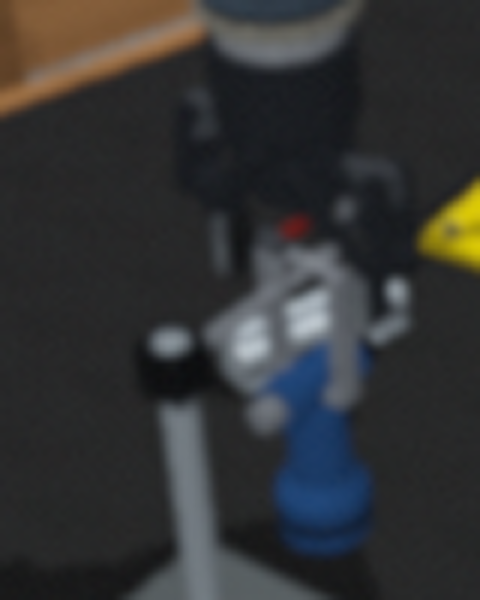

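Released, with the riveter hanging. I'll withdraw straight up, slowly at first.

```bash
python3 -m handwheel '[[[0,0,0,0,0,-0.005,1],[0,0,0,0,0,-0.015,1],[0,0,0,0,0,-0.03,1],[0,0,0,0,0,-0.05,1],[0,0,0,0,0,-0.08,1],[0,0,0,0,0,-0.12,1],[0,0,0,0,0,-0.17,1],[0,0,0,0,0,-0.22,1]]]'|grep -E "pos|force"; python3 mv.py 0.30 -0.35 0.40 105; python3 look.py scene 220 130 80 100 s15
```

```text
position: [0.5355, -0.1772, 0.395]
force: [0.4, -0.7, -0.1]
t 24.15 tcp [ 0.5355 -0.1772  0.395 ] tool x heading -75.0 tilt z [ 2.e-03 -3.e-04 -1.e+00] F [ 0.38 -0.68 -0.06] M [0.05 0.02 0.07] w 0.0855
turn [-0.0018 -0.0008 -0.    ] shift [ 0.1059  0.2722 -0.0054]
```

View pics/s15.png

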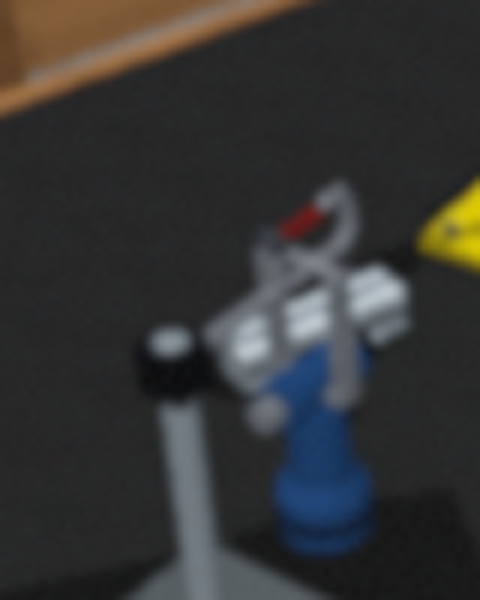

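```bash
python3 -m handwheel '[[[0,0,0,0.016,0.04,0,1],[0,0,0,0.032,0.08,0,1],[0,0,0,0.048,0.12,0,1],[0,0,0,0.064,0.16,0,1],[0,0,0,0.08,0.2,0,1],[0,0,0,0.096,0.24,0,1],[0,0,0,0.106,0.272,0,1],[0,0,0,0.106,0.272,0,1]]]'|grep -E "pos|force"; python3 look.py top 200 90 240 160 t16; python3 look.py scene 220 130 80 100 s16
python3 -m handwheel '[[[0,0,0,0,0,0,1],[0,0,0,0,0,0,1],[0,0,0,0,0,0,1],[0,0,0,0,0,0,1],[0,0,0,0,0,0,1],[0,0,0,0,0,0,1],[0,0,0,0,0,0,1],[0,0,0,0,0,0,1]]]'|grep time;python3 look.py scene 220 130 80 100 s17; python3 look.py scene 100 100 420 280 s18
python3 -c "
import cv2;a,b=cv2.imread('pics/s16.png'),cv2.imread('pics/s17.png');d=cv2.absdiff(a,b);print(d.mean(),d[150:].max());cv2.imwrite('pics/s1617.png',cv2.resize(cv2.hconcat([a,b]),(800,500)))"
```

```text
position: [0.2993, -0.3509, 0.3928]
force: [0.8, 0.6, -0.4]
time_s: 26.3
0.7243541666666666 7
```

View pics/s1617.png

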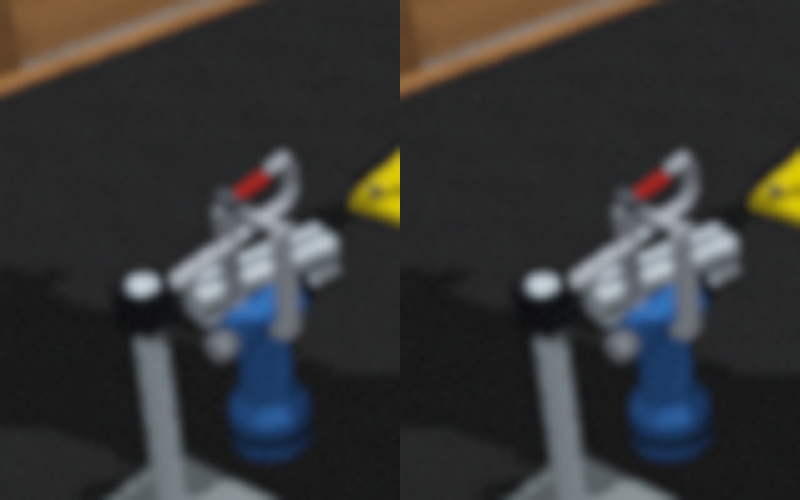

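View pics/t16.png

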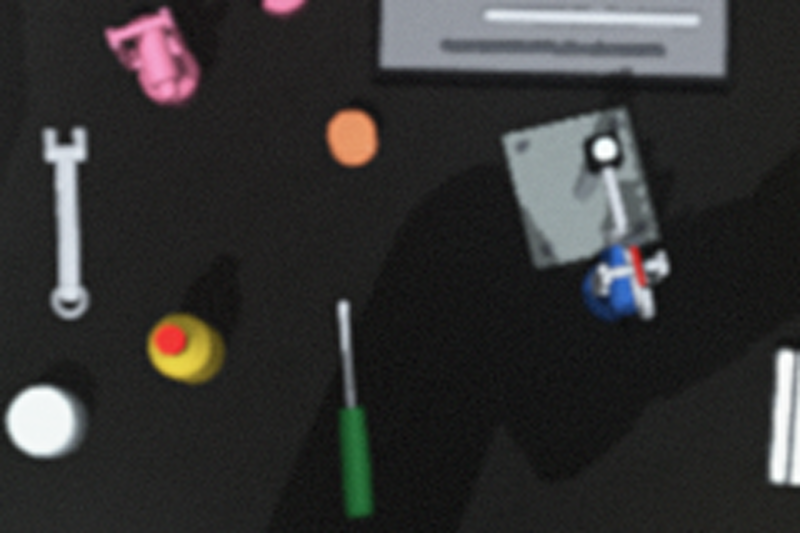

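View pics/s18.png

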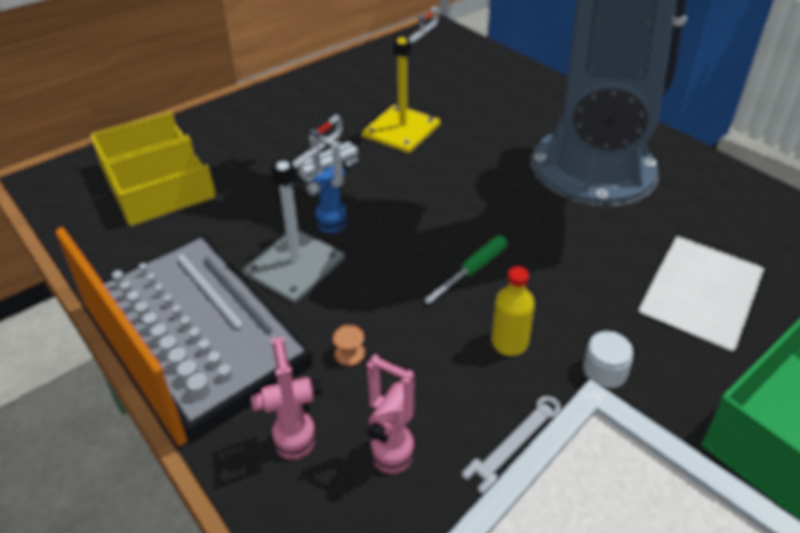

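The riveter hangs still and upright inside the shut gate, the other things haven't moved, and the robot is clear. I'm handing the job in.

```bash
python3 -c "
from station import manip
print(manip.job_done())"
```

```text
the job is handed in; nothing more can be done
None
```

The blue riveter is clipped onto the grey stand's snap hook and hangs there with the red gate shut over its crossbar. I handed the job in after about 26 s of robot time.

- **Clipping on:** I gripped the bail's side bars, brought the crossbar over the nose from -x and pressed the gate down at about x = -27 mm. The net force there was about 10–11 N. I then drew the bar back under the nose. The force fell back to the riveter's weight alone and the picture showed the gate shut.
- **Feeling that it holds:** I moved the bar under the gate and drew it up against the inside with about 4–6 N for roughly half a second. The gate held. I then lowered the bar onto the spine until it just bore the weight (about 5 N) and let go.
- **Last checks:** Two pictures 1 s apart matched to within image noise, so the riveter hangs still. It looks upright and clear of the bench, the gate is shut, and the other things look unmoved by eye.
- **What disagreed:** The two cameras placed the stand about 2 mm and 1.3° apart, well inside the margins. Contact with the gate and the spine came about 1 mm from where I had computed it, so I found both by force. The gripper read 53 mm on the 54 mm bail.

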